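# Slide the rail hook to its mark and hang up the pen caddy

## Robot

A 6-joint arm with a two-finger parallel gripper is mounted at the origin on the work surface. World frame = base frame: x ahead of the robot, y to its left, z up, the work surface at z = 0. Lengths are in m, angles in rad, forces in N, time in s.
With the tool pointing down it reaches from about 0.325 to 0.75 m from the base axis. Payload 7.6 kg.
Tool frame: the origin (TCP) lies at the very end of the fingers, on their centre line; the grasp point (between the pads) lies 19 mm behind it (arm.tcp_to_grasp is the z of the grasp point in the tool frame, in m); z points along the fingers, y is the line along which they close (so a half turn about z gives the same grasp; the last joint's range is limited). The gripper opens to 85 mm and grips with 20 to 120 N. Pads are 22 mm wide; open, the fingers measure 114 mm over their backs; the gripper's body (76 mm by 85 mm) begins 54 mm behind the grasp point. The pads swing forward as they close: fully open they stand 13 mm farther back than shut.
Start: joints at [-1.274, 0.052, 1.401, -0, 1.689, -0.07], TCP at [0.188, -0.49, 0.231] pointing down, gripper open.
Joint ranges: [-2.9, 2.9], [-0.91, 2.17], [0.12, 2.37], [-1.06, 4.2], [0.26, 2.73], [-2.93, 2.93]. Speed limits (rad/s): [2.57, 2.57, 3.01, 3.14, 3.14, 3.14].

## Interface

Orientations are given as a unit quaternion [x, y, z, w].
In Python, from rig import telemetry, read_camera, get_calibration, workorder, arm gives the robot as it stands.
- The arm moves only by the tool move_arm, never from a script. Its argument "deltas" is a list of rows, each a list of 5 numbers: the shift along the world's x, y, z in cm, then the turn about the world's z in rad, then the opening, from 0 (shut) to 1 (fully open). A call has exactly 5 rows; each row shifts and turns the commanded pose from where the row before left it; what a row does not reach is not made up. A row lasts 1/8 s, in which the tool goes at most 62.5 mm and 10.7 degrees, less where a joint would pass 70% of its speed; a pose out of reach is approached as far as the arm can. A call with a gripper value outside its range is refused whole. The fingers move at their own pace and stop on an object; the grip force is fixed at half the most. Time passes only in rows, so rows that do not move let the fingers close, or fill a call up. It gives the time, the measured TCP pose, the force, the opening and the grip force at its end, in the units of the state.
- telemetry.read_state(): the state, without advancing time (a new reading comes with each control period).
- read_camera(name): name is "side" or "top"; returns the picture (480x640x3 uint8, blue, green, red); there is no depth.
- get_calibration(name): a dict with "fovy" (degrees; the focal length in pixels is half the picture's height over the tangent of half this angle, whatever the lens; pixels are square), "cx", "cy" (the principal point, pixels), "R" (3x3) and "t" (3): a world point X has camera coordinates R X + t. Camera axes: x right, y down, z forward; pixel columns grow to the right and rows downward; lengths in m; the calibration is good to about 2 mm. A picture is of the moment at which its call begins. get_calibration takes no time and is no camera call.
- workorder.hand_in(): hands the job in; it is judged then, once.
The state is a dict: "time_s": time; "joints": joint angles; "joint_vel": joint speeds; "effort": joint torques, N m; "ee_pos": TCP position; "tcp_rot": TCP orientation; "contact_force": force on the tool from outside, world axes, zero at the start; "moment": the same for the moment, N m; "opening": opening from 0.0 (shut) to 1.0 (fully open); "finger_force": force on a finger pad.
Only numpy, scipy, OpenCV 4.12 (cv2) and the standard library are available. Lean on these libraries where they do the work, as an engineer would, in place of code of your own. Each camera call takes 0.05 s, during which the arm holds its last target. There are 200 camera calls.

## Task

Slide the double hook along its rail by its blue grip until it is lined up with the copper clip (not the black one), then pick up the pink pen caddy and hang it gently by its handle over both prongs of the hook, so that it hangs freely and still. The hook must still be at the copper clip at the end; leave the tray, the remote and the coaster where they are.

Things in the scene. Friction and masses are not known exactly. Their poses are not given: they have to be found in the camera images.
- stand: Fixed stand: two pale wood posts (24 mm wide, 75 mm deep, 230 mm tall) 420 mm apart along its y, joined by a 20 mm square aluminium rail (top 215 mm above console) and, 45 mm behind it (+x), a thin white strip with the two clips. Origin on the console midway between the posts, under the rail; x away from the robot, y along the rail, z up. May be turned a little.
- hook (a joint): Position of the sliding hook along the rail in m, 0 to 0.22, growing towards the stand's +y; 0.11 puts it midway between the posts. It slides stiffly (about 2.5 N) and stays where it is left.
- hook_grip (a point): Centre of the top of the sliding hook's blue grip block, 252 mm above the console. The block is 24 mm wide along the rail, 26 mm across it and 30 mm tall, on top of a dark steel carriage (90 mm along the rail, 44 mm across, its top 222 mm above the console).
- hook_seat (a point): Midway between the hook's two prongs, level with their upper side (205 mm above console), 70 mm in front (-x) of the rail's centre line; axes as the stand's. The prongs are level 8 mm round bars along x, centre lines at y = -34 and +34 mm (60 mm free between for fingers). The carriage face is 48 mm behind this point: fingers opened wide would meet it, so let go part way.
- hook_tips (a point): Midway between the tops of the prongs' upturned tips, 228 mm above console, 45 mm in front (robot side) of hook_seat and 23 mm above it. To hang, the handle bar passes above the tips with the cup's rim below the prongs (their underside is 197 mm up), then goes down; it may rest anywhere between tips and carriage.
- copper_clip: Copper-tone clip on the white strip behind the rail, 24 mm wide along the rail, 18 mm thick, 34 mm tall, top 222 mm above the console: marks where the hook should be. Origin at the centre of its underside; axes as the stand's (y along the rail). Fixed.
- black_clip: Black clip of the same size on the same strip, marking another place (not wanted). Fixed.
- caddy: Pale pink pen cup: rectangular, open, empty, 80 mm (x) by 140 mm (y) by 85 mm tall, rigid, about 0.2 kg, loose, with a stiff arched handle of 12 mm round bar: legs at y = -74 and +74 mm, straight level top bar along y from -62 to +62 mm, centre line 160 mm above the underside (75 mm above the rim). Origin at the centre of its underside, z up.
- handle_mid (a point): Middle of the caddy handle's top bar, on the bar's centre line; axes as the caddy's (bar along y).
- tray: White ceramic tray, 100 x 150 x 22 mm, loose. Origin at the centre of its underside. Leave alone.
- remote: Glossy black remote, 170 mm long (x), 45 mm wide, 18 mm thick, loose. Origin at the centre of its underside. Leave alone.
- coaster: Copper-tone round steel coaster, 100 mm across, 6 mm thick, loose. Origin at the centre of its underside. Leave alone.
Things that resemble listed ones, but are neither listed nor needed, are in the scene too. Leave any purple or turquoise look-alike of the caddy alone.

How it is judged:
By the outcome, as a careful person would: the job done as asked, in the order asked, and still so for the second after the job is handed in, with the robot touching nothing.
It also fails if it takes over 58 s, if anything falls off the work surface, if the arm or the gripper's body presses on something with over 40 N, if the wrist force passes 120 N, or if a joint passes its speed limit or range.

## Working session

There is one attempt and no reset: what is moved stays moved. The work goes in short steps, Python scripts to look and compute and a tool call to move; the robot and the scene stay as the last step left them, time stands still between calls to the robot, and variables do not carry over. Pictures are saved under pics/ and viewed, at most 10 in all, crops included, and the job is handed in when it is done.

Besides the shell and the picture viewer there is one more tool, called after ">>>" as name([rows], argument=value, ...), one row to a line, values as JSON. move_arm: Moves the arm, as the interface text tells. Its arguments: {"type":"object","properties":{"deltas":{"type":"array"}},"required":["deltas"]}

```bash
mkdir -p pics; python3 - <<'E'
from rig import telemetry, read_camera, get_calibration, arm
import cv2,numpy as np
for n in("side","top"):
    cv2.imwrite(f"pics/{n}0.png",read_camera(n)); c=get_calibration(n); print(n,c)
s=telemetry.read_state();print(s["time_s"],s["ee_pos"],s["tcp_rot"],arm.tcp_to_grasp)
E
```

```text
side {'fovy': 56.88104727943943, 'cx': 319.48771241958116, 'cy': 237.26953473167734, 'R': array([[-0.77006108, -0.63795864,  0.00383417],
       [-0.49342901,  0.59177255, -0.63744259],
       [ 0.40439305, -0.49276163, -0.77048831]]), 't': array([0.36547413, 0.37174152, 0.99876579])}
top {'fovy': 57.79699172649069, 'cx': 325.42865564147786, 'cy': 243.55518275848482, 'R': array([[-0.02672082, -0.99930441, -0.02601352],
       [-0.98862242,  0.03027072, -0.14734109],
       [ 0.14802605,  0.02178047, -0.9887436 ]]), 't': array([0.01034418, 0.52654667, 1.03929409])}
0.1 [ 0.18821636 -0.48981783  0.23056789] [ 9.83227204e-01  1.82383596e-01 -9.82180536e-05 -6.91897416e-04] -0.0187
```

View pics/side0.png

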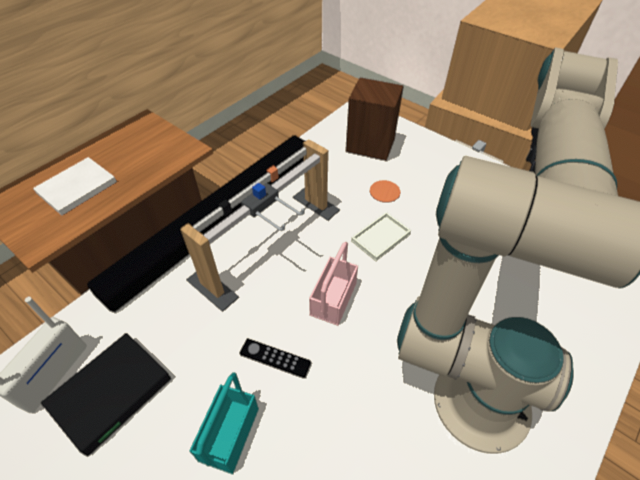

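View pics/top0.png

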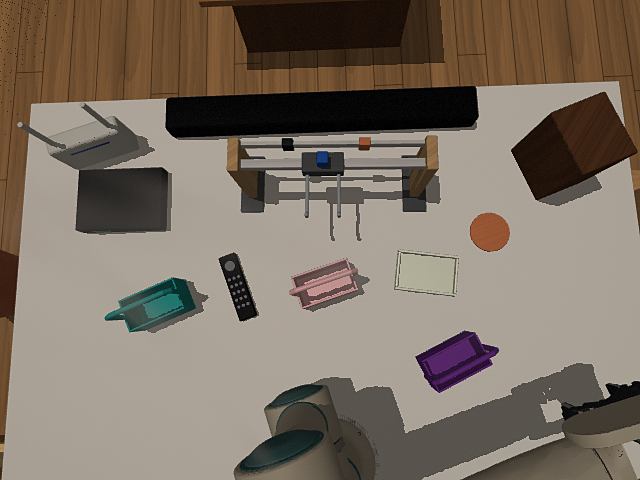

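```bash
cat > h.py <<'E'
from rig import telemetry, read_camera, get_calibration
import cv2,numpy as np
def ray(n,uv):
    c=get_calibration(n); f=240/np.tan(np.radians(c["fovy"]/2)); R,t=np.array(c["R"]),np.array(c["t"])
    return -R.T@t, R.T@np.array([(uv[0]-c["cx"])/f,(uv[1]-c["cy"])/f,1])
def plane(n,uv,z):
    o,d=ray(n,uv); return o+d*(z-o[2])/d[2]
def proj(n,X):
    c=get_calibration(n); f=240/np.tan(np.radians(c["fovy"]/2)); p=np.array(c["R"])@X+np.array(c["t"])
    return p[:2]/p[2]*f+[c["cx"],c["cy"]]
def tri(u,v):
    (a,d),(b,e)=ray("side",u),ray("top",v)
    s=np.linalg.lstsq(np.c_[d,-e],b-a,rcond=None)[0]; p,q=a+d*s[0],b+e*s[1]
    return (p+q)/2,np.linalg.norm(p-q)
def blobs(img,lo,hi,box,amin=25):
    x0,y0,x1,y1=box; m=cv2.inRange(cv2.cvtColor(img,cv2.COLOR_BGR2HSV),lo,hi); k=np.zeros_like(m); k[y0:y1,x0:x1]=m[y0:y1,x0:x1]
    cs=cv2.findContours(k,cv2.RETR_EXTERNAL,cv2.CHAIN_APPROX_NONE)[0]
    return sorted([c for c in cs if cv2.contourArea(c)>=amin],key=cv2.contourArea,reverse=True)
E
python3 - <<'E'
from h import *
np.set_printoptions(precision=4,suppress=True)
T=cv2.imread("pics/top0.png");S=cv2.imread("pics/side0.png")
for nm,n,I,lo,hi,box in [("blue","top",T,(100,120,60),(130,255,255),(290,130,360,180)),("blue","side",S,(100,120,60),(130,255,255),(240,170,290,210)),
 ("cop","top",T,(3,110,100),(16,255,255),(345,132,385,156)),("cop","side",S,(3,130,100),(16,255,255),(262,160,282,185)),
 ("pink","top",T,(165,30,60),(179,255,255),(270,240,380,320)),("pink","top",T,(0,30,60),(8,200,255),(270,240,380,320))]:
    for c in blobs(I,lo,hi,box,10)[:2]:
        print(nm,n,cv2.boundingRect(c),cv2.contourArea(c),cv2.minAreaRect(c))
a=cv2.resize(T[235:325,275:375],None,fx=5,fy=5,interpolation=cv2.INTER_CUBIC)
b=cv2.resize(T[125:225,220:445],None,fx=3.4,fy=3.4,interpolation=cv2.INTER_CUBIC)
cv2.imwrite("pics/a.png",a);cv2.imwrite("pics/b.png",b)
E
```

```text
blue top (317, 151, 11, 12) 107.0 ((322.0, 156.5), (11.0, 10.0), 90.0)
blue side (252, 183, 14, 16) 137.5 ((258.6756591796875, 190.55406188964844), (15.124707221984863, 12.329923629760742), 80.53767395019531)
cop top (359, 137, 11, 8) 69.5 ((364.0, 140.5), (7.0, 10.0), 90.0)
cop side (267, 165, 11, 16) 81.5 ((272.6752624511719, 172.64434814453125), (13.707173347473145, 9.036581039428711), 66.03751373291016)
pink top (289, 258, 69, 51) 2085.0 ((323.832763671875, 283.4288024902344), (35.351356506347656, 72.10810852050781), 71.07535552978516)
```

View pics/a.png

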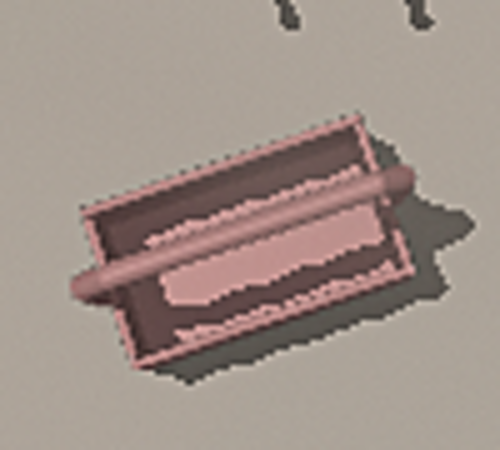

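View pics/b.png

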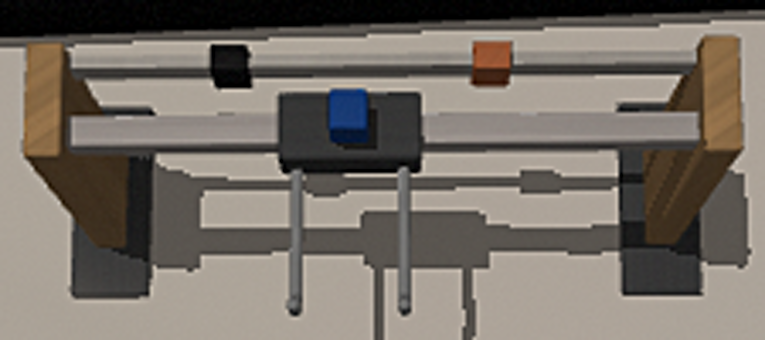

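```bash
python3 - <<'E'
from h import *
np.set_printoptions(precision=4,suppress=True)
A=lambda p:((np.array(p)+.5)/5-.5)+[275,235]
B=lambda p:((np.array(p)+.5)/3.4-.5)+[220,125]
P=lambda p,z:plane("top",p,z)
print("cam",ray("top",(325,243))[0])
pl,pr=P(B((45,99)),.23),P(B((719.5,95)),.23); print("posts",pl,pr,np.linalg.norm(pl-pr),"exp .444/.42"); 
rl=P(B((70,131)),.215);rr=P(B((699,126)),.215);print("rail",rl,rr,np.linalg.norm(rl-rr))
d=pl-pr; yaw=np.arctan2(-d[0],d[1]); print("stand yaw posts",yaw, "rail",np.arctan2(-(rl-rr)[0],(rl-rr)[1]))
R=np.array([[np.cos(yaw),-np.sin(yaw)],[np.sin(yaw),np.cos(yaw)]]); o=(pl+pr)[:2]/2
loc=lambda X:(R.T@(X[:2]-o))
for nm,p,z in[("blue top",B((348.5,104)),.252),("blue mask",(322,156.5),.252),("cop top",B((491.5,53)),.222),("blk",B((230,56)),.222),("tipL",B((294.5,304)),.228),("tipR",B((404,304)),.228),("carr L",B((279,97)),.222),("carr R",B((420,93)),.222)]:
    X=P(p,z);print(nm,X,loc(X),proj("side",X))
rim=np.array([P(A(p),.085)for p in[(83,210),(358,118),(412,270),(137,365)]]);print("rim",rim.mean(0),[np.linalg.norm(rim[i]-rim[i-1]) for i in range(4)])
d=rim[0]-rim[1];d2=rim[3]-rim[2];print("yaw",np.arctan2(-d[0],d[1]),np.arctan2(-d2[0],d2[1]))
e=P(A((75,287)),.15),P(A((412,178)),.15);d=e[0]-e[1];print("bar",P(A((243,231)),.16),e,np.linalg.norm(d),np.arctan2(-d[0],d[1]))
print("handle in side",proj("side",P(A((243,231)),.16)),[proj("side",x) for x in e])
for uv,w in[((258.7,190.5),(322,157)),((272.7,172.6),(364,141.5))]:print(tri(uv,w))
q=telemetry.read_state()["tcp_rot"]
from scipy.spatial.transform import Rotation as Ro
M=Ro.from_quat(q).as_matrix();print(M, "tool y angle",np.arctan2(M[1,1],M[0,1]))
E
```

```text
cam [ 0.367  -0.0282  1.1054]
posts [0.6958 0.1815 0.23  ] [ 0.6833 -0.2351  0.23  ] 0.4167249782643614 exp .444/.42
rail [0.6798 0.1691 0.215 ] [ 0.669  -0.2247  0.215 ] 0.39394815418476886
stand yaw posts -0.030125865440593206 rail -0.02744476019523833
blue top [ 0.6777 -0.0076  0.252 ] [-0.0124  0.0188] [257.8304 184.945 ]
blue mask [ 0.6751 -0.0072  0.252 ] [-0.0151  0.0191] [258.5093 185.5167]
cop top [ 0.7187 -0.0971  0.222 ] [ 0.0312 -0.0694] [271.941  168.1718]
blk [0.7228 0.0667 0.222 ] [0.0304 0.0945] [224.5889 201.8369]
tipL [0.5611 0.029  0.228 ] [-0.1301  0.0519] [283.4468 223.0228]
tipR [ 0.559  -0.0374  0.228 ] [-0.1302 -0.0146] [302.7991 207.5745]
carr L [0.6948 0.0364 0.222 ] [0.0033 0.0633] [241.5104 200.2776]
carr R [ 0.6942 -0.0516  0.222 ] [ 0.0054 -0.0247] [266.6065 181.439 ]
rim [ 0.4273 -0.0002  0.085 ] [np.float64(0.07668279122448411), np.float64(0.13654319073268728), np.float64(0.0755710189322136), np.float64(0.13549421922810131)]
yaw 0.29478544028044257 0.30285300547576827
bar [ 0.4269 -0.0004  0.16  ] (array([0.4052, 0.0742, 0.15  ]), array([ 0.4487, -0.075 ,  0.15  ])) 0.15539221536370035 0.2840349665041864
handle in side [335.3696 262.1509] [array([322.4414, 289.9335]), array([346.9873, 241.427 ])]
(array([ 0.6795, -0.0075,  0.2327]), np.float64(0.003074673463259279))
(array([ 0.7214, -0.0987,  0.2044]), np.float64(0.0031290706870041036))
[[ 0.9335  0.3586 -0.0004]
 [ 0.3586 -0.9335  0.0013]
 [ 0.0001 -0.0014 -1.    ]] tool y angle -1.2039758628560873
```

Candidates (top view): the caddies are pink (324,282), turquoise (157,303) and purple (457,360). The copper things are the clip (364,141) and the coaster (490,232), and the black clip is at (288,141). I choose the pink caddy and the copper clip on the strip. The crops confirm both: a pink cup with its bar running (289,292)→(358,271), and an orange clip right of the blue grip at (322,156). The sizes check out: 0.417 m between posts, a 137×76 mm rim, and tips 115 mm in front of the rail.

>>> move_arm([
  [2, 2, 2, -0.08, 1],
  [3, 3, 2, -0.08, 1],
  [3.5, 3.5, 2, -0.08, 1],
  [3.5, 3.5, 2, -0.08, 1],
  [3.5, 3.5, 1, -0.08, 1],
])

```text
time_s: 0.72
ee_pos: [0.3443, -0.3339, 0.3223]
tcp_rot: [1.0, -0.018, 0.0, 0.0]
contact_force: [-0.6, 0.4, 0.0]
opening: 0.998
finger_force: 0.0
```

>>> move_arm([
  [3.5, 3.5, 0, 0, 1],
  [3.5, 3.5, 0, 0, 1],
  [3.5, 3.5, 0, 0, 1],
  [3.5, 3.5, 0, 0, 1],
  [3.5, 3.5, 0, 0, 1],
])

```text
time_s: 1.35
ee_pos: [0.5192, -0.1587, 0.3209]
tcp_rot: [1.0, -0.017, -0.0, -0.0]
contact_force: [0.4, -0.5, 0.3]
opening: 1.001
finger_force: 0.0
```

>>> move_arm([
  [3.5, 3.5, 0, 0, 1],
  [3.5, 3.5, 0, 0, 1],
  [3.5, 3.5, 0, 0, 1],
  [3.2, 3.2, 0, 0, 1],
  [0, 0, 0, 0, 1],
])

```text
time_s: 1.98
ee_pos: [0.6565, -0.0206, 0.3182]
tcp_rot: [1.0, -0.015, -0.002, -0.0]
contact_force: [0.0, -0.6, -0.5]
opening: 1.003
finger_force: 0.0
```

>>> move_arm([
  [1.9, 1.3, 0, 0, 1],
  [0, 0, -2, 0, 1],
  [0, 0, -2.5, 0, 1],
  [0, 0, -2.5, 0, 1],
  [0, 0, -1.5, 0, 1],
])

```text
time_s: 2.6
ee_pos: [0.6736, -0.0109, 0.2348]
tcp_rot: [1.0, -0.017, -0.001, 0.0]
contact_force: [0.6, 0.1, 0.5]
opening: 1.0
finger_force: 0.0
```

```bash
python3 - <<'E'
from h import *
I=read_camera("top");cv2.imwrite("pics/c.png",np.hstack([cv2.resize(I[110:210,240:400],(480,300)),cv2.resize(read_camera("side")[130:230,210:320],(320,300))]))
s=telemetry.read_state();print(s["ee_pos"],s["contact_force"])
E
```

```text
[ 0.67346229 -0.01061999  0.23433993] [ 0.41693675  0.02952254 -0.42598   ]
```

View pics/c.png

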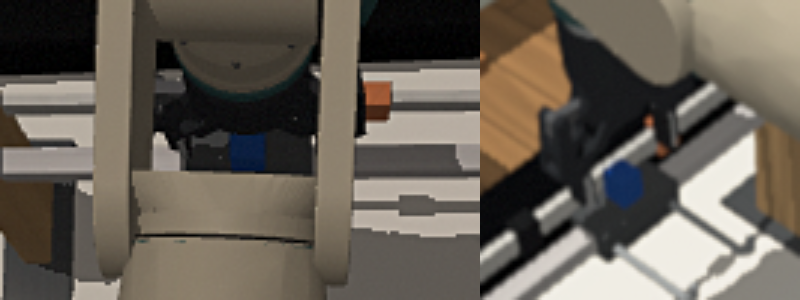

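The picture shows the fingers straddling the blue grip, at top crop (247,150) and side crop (622,180), with the tips level with it. I go down a little and close.

>>> move_arm([
  [0.2, 0.2, -0.5, 0, 1],
  [0, 0, 0, 0, 0],
  [0, 0, 0, 0, 0],
  [0, 0, 0, 0, 0],
  [0, 0, 0, 0, 0],
])

```text
time_s: 3.32
ee_pos: [0.6764, -0.008, 0.232]
tcp_rot: [1.0, -0.016, 0.0, -0.0]
contact_force: [-1.6, 0.9, 2.4]
opening: 0.264
finger_force: 62.3
```

>>> move_arm([
  [0, 0, 0, 0, 0],
  [0, 0, 0, 0, 0],
  [0, 0, 0, 0, 0],
  [0, 0, 0, 0, 0],
  [0, 0, 0, 0, 0],
])

```text
time_s: 3.95
ee_pos: [0.6764, -0.008, 0.232]
tcp_rot: [1.0, -0.016, 0.0, 0.0]
contact_force: [-1.9, 0.3, 5.5]
opening: 0.269
finger_force: 62.5
```

>>> move_arm([
  [0, -1, 0, 0, 0],
  [-0.1, -2, 0, 0, 0],
  [-0.1, -2, 0, 0, 0],
  [-0.1, -2, 0, 0, 0],
  [0, -1, 0, 0, 0],
])

```text
time_s: 4.58
ee_pos: [0.6742, -0.0893, 0.232]
tcp_rot: [1.0, -0.017, 0.002, -0.0]
contact_force: [5.1, 3.2, 5.6]
opening: 0.268
finger_force: 62.7
```

>>> move_arm([
  [0, -0.8, 0, 0, 0],
  [0, 0, 0, 0, 0],
  [0, 0, 0, 0, 0],
  [0, 0, 0, 0, 0],
  [0, 0, 0, 0, 0],
])

```text
time_s: 5.2
ee_pos: [0.6739, -0.0977, 0.232]
tcp_rot: [1.0, -0.017, 0.001, 0.001]
contact_force: [4.2, -2.6, 4.8]
opening: 0.266
finger_force: 62.7
```

```bash
python3 - <<'E'
from h import *
I=read_camera("top")
for n,b in(("blue",((100,120,60),(130,255,255),(320,120,400,180))),("cop",((3,110,100),(16,255,255),(345,125,400,160)))):
    for c in blobs(I,*b,10):
        print(n,cv2.boundingRect(c))
S=read_camera("side");cv2.imwrite("pics/d.png",np.hstack([cv2.resize(I[110:210,280:440],(480,300)),cv2.resize(S[130:230,230:340],(320,300))]))
s=telemetry.read_state();print(s["ee_pos"],s["contact_force"])
E
```

```text
blue (361, 154, 11, 9)
[ 0.67390358 -0.0977492   0.23194892] [ 4.03150986 -2.31119607  5.43250108]
```

View pics/d.png

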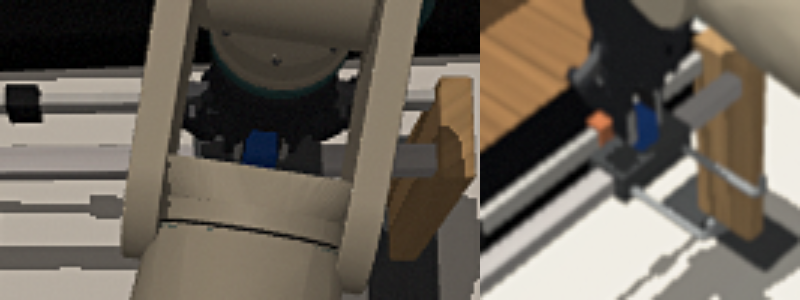

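The grip has moved to (366,157) beside the clip. I let go, rise clear and measure the alignment.

>>> move_arm([
  [0, 0, 0, 0, 0.7],
  [0, 0, 0, 0, 0.7],
  [0, 0, 0, 0, 0.7],
  [0, 0, 3, 0, 0.7],
  [0, 0, 4, 0, 0.7],
])

```text
time_s: 5.92
ee_pos: [0.6728, -0.096, 0.3006]
tcp_rot: [1.0, -0.017, -0.002, -0.0]
contact_force: [0.5, 0.6, 0.4]
opening: 0.699
finger_force: 0.0
```

>>> move_arm([
  [-5, 2, 2, 0.18, 0.7],
  [-5, 2, 0, 0.18, 0.7],
  [-5, 2, 0, 0.18, 0.7],
  [-5, 2, 0, 0.18, 0.7],
  [-3, 1, 0, 0.18, 0.7],
])

```text
time_s: 6.55
ee_pos: [0.4414, -0.0053, 0.3218]
tcp_rot: [0.906, 0.423, 0.001, 0.0]
contact_force: [0.5, 0.1, 0.8]
opening: 0.703
finger_force: 0.0
```

```bash
python3 - <<'E'
from h import *
I=read_camera("top");S=read_camera("side");cv2.imwrite("pics/top_e.png",I)
g=lambda n,X,*a:[print(n,cv2.boundingRect(c),cv2.minAreaRect(c)[0]) for c in blobs(X,*a,10)[:1]]
for X,bb,bc in((I,(330,120,400,180),(345,125,400,160)),(S,(250,130,320,220),(255,150,290,190))):
    g("blue",X,(100,120,60),(130,255,255),bb); g("cop",X,(3,110,100),(16,255,255),bc)
a=np.hstack([cv2.resize(I[120:200,330:400],(420,480),interpolation=cv2.INTER_CUBIC),cv2.resize(S[140:220,250:310],(360,480),interpolation=cv2.INTER_CUBIC)]);cv2.imwrite("pics/e.png",a)
s=telemetry.read_state();print(s["ee_pos"],s["tcp_rot"],s["contact_force"])
E
```

```text
blue (360, 151, 13, 12) (366.0, 156.5)
cop (359, 137, 11, 8) (364.0, 140.5)
blue (279, 165, 12, 15) (284.5, 172.0)
cop (255, 150, 17, 12) (263.0, 155.5)
[ 0.44147984 -0.00527532  0.3224924 ] [9.06614544e-01 4.21958134e-01 1.01959868e-03 6.02245377e-04] [0.18071208 1.0758402  0.06516773]
```

View pics/e.png

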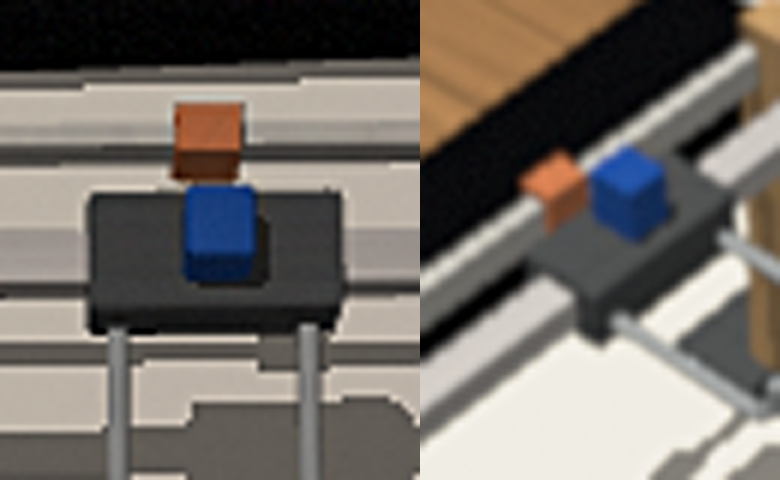

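```bash
python3 - <<'E'
from h import *
yaw=-.029
E=lambda p:((np.array(p)+.5)/6-.5)+[330,120]
F=lambda X:np.round([X[0],X[1],-np.sin(yaw)*X[0]+np.cos(yaw)*X[1]],4)
F2=lambda X:np.round([X[0],X[1],np.dot(X[:2],[-np.sin(yaw),np.cos(yaw)])],4)
for n,p,z in(("blue",(220.5,208),.252),("cop",(209,127),.222),("carL",(90,196),.222),("carR",(342,196),.222),("pL",(119,380),.205),("pR",(309,380),.205)):
    print(n,F2(plane("top",E(p),z)))
E
```

```text
blue [ 0.6766 -0.0979 -0.0783]
cop [ 0.7175 -0.0975 -0.0767]
carL [ 0.6935 -0.0546 -0.0345]
carR [ 0.6903 -0.1432 -0.1231]
pL [ 0.6311 -0.0631 -0.0448]
pR [ 0.6288 -0.1305 -0.1122]
```

The hook is within about 2 mm of the copper clip in the rail direction: the blue grip is at (366,156), the clip at (364,141), and the carriage is centred behind. Now the caddy.

>>> move_arm([
  [-0.75, 0.2, 0, 0.18, 0.7],
  [-0.7, 0.3, 0, 0.18, 0.7],
  [0, 0, 0, 0.18, 0.7],
  [0, 0, 0, 0.18, 0.7],
  [0, 0, 0, 0.18, 0.7],
])

```text
time_s: 7.28
ee_pos: [0.4293, -0.0013, 0.3211]
tcp_rot: [0.633, 0.774, -0.0, -0.0]
contact_force: [-0.0, -0.6, -0.2]
opening: 0.698
finger_force: 0.0
```

>>> move_arm([
  [0, 0, -2, 0.09, 0.7],
  [0, 0, -3, 0, 0.7],
  [0, 0, -3, 0, 0.7],
  [0, 0, -2, 0, 0.7],
  [0, 0, 0, 0, 0.7],
])

```text
time_s: 7.9
ee_pos: [0.4284, -0.0012, 0.2198]
tcp_rot: [0.6, 0.8, -0.001, -0.001]
contact_force: [0.7, 0.4, -0.6]
opening: 0.7
finger_force: 0.0
```

>>> move_arm([
  [-0.1, 0.1, -3, 0, 0.7],
  [0, 0, -2.5, 0, 0.7],
  [0, 0, -1.5, 0, 0.7],
  [0, 0, -0.7, 0, 0.7],
  [0, 0, 0, 0, 0.7],
])

```text
time_s: 8.52
ee_pos: [0.4281, -0.0001, 0.1448]
tcp_rot: [0.599, 0.801, 0.0, 0.0]
contact_force: [0.4, -1.1, -0.2]
opening: 0.701
finger_force: 0.0
```

>>> move_arm([
  [0, 0, 0, 0, 0.4],
  [0, 0, 0, 0, 0.25],
  [0, 0, 0, 0, 0],
  [0, 0, 0, 0, 0],
  [0, 0, 0, 0, 0],
])

```text
time_s: 9.15
ee_pos: [0.428, -0.0001, 0.1449]
tcp_rot: [0.599, 0.801, 0.0, 0.0]
contact_force: [-2.1, 0.8, 5.4]
opening: 0.112
finger_force: 58.6
```

>>> move_arm([
  [0, 0, 0, 0, 0],
  [0, 0, 0, 0, 0],
  [0, 0, 0.5, 0, 0],
  [0, 0, 1, 0, 0],
  [0, 0, 1, 0, 0],
])

```text
time_s: 9.78
ee_pos: [0.4278, -0.0001, 0.1699]
tcp_rot: [0.599, 0.801, 0.0, -0.0]
contact_force: [0.2, 0.2, -2.0]
opening: 0.115
finger_force: 58.5
```

```bash
python3 - <<'E'
from h import *
I=read_camera("top");S=read_camera("side");cv2.imwrite("pics/f.png",np.hstack([cv2.resize(I[200:340,240:420],(386,300)),cv2.resize(S[180:340,260:460],(375,300))]))
s=telemetry.read_state();print(s["ee_pos"],s["tcp_rot"],s["contact_force"],s["opening"])
E
```

```text
[ 4.28485571e-01 -1.31180412e-04  1.70873631e-01] [5.99105634e-01 8.00668867e-01 7.28479774e-04 1.12870342e-03] [ 0.26948826  1.29315713 -2.26697898] 0.11697542525635667
```

View pics/f.png

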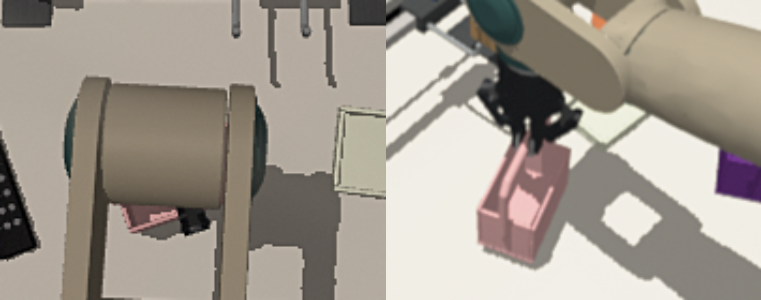

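The caddy is held by its bar: side crop (530,160) shows the fingers on the handle, and the measured load is about 2 N. I raise it, turn it to the stand and line it up in front of the hook.

>>> move_arm([
  [0, 0, 1.5, -0.05, 0],
  [0, -1, 2, -0.08, 0],
  [0, -2, 2, -0.08, 0],
  [0, -2.2, 1.1, -0.07, 0],
  [0, -2.2, 0, -0.03, 0],
])

```text
time_s: 10.5
ee_pos: [0.4282, -0.0748, 0.2364]
tcp_rot: [0.716, 0.698, 0.001, 0.001]
contact_force: [0.7, -0.1, -1.6]
opening: 0.114
finger_force: 58.6
```

>>> move_arm([
  [0.5, -1.5, 0, 0, 0],
  [1.5, -0.6, 0, 0, 0],
  [1.5, 0, 0, 0, 0],
  [0.5, 0, 0, 0, 0],
  [0, 0, 0, 0, 0],
])

```text
time_s: 11.12
ee_pos: [0.4678, -0.0949, 0.2349]
tcp_rot: [0.715, 0.699, -0.0, -0.0]
contact_force: [-0.1, 0.3, -1.7]
opening: 0.113
finger_force: 58.5
```

```bash
python3 - <<'E'
from h import *
I=read_camera("top");S=read_camera("side");cv2.imwrite("pics/g.png",np.hstack([cv2.resize(I[130:300,280:460],(424,400)),cv2.resize(S[140:340,230:418],(376,400))]))
s=telemetry.read_state();print(s["ee_pos"],s["tcp_rot"],s["contact_force"],s["opening"])
E
```

```text
[ 0.46756124 -0.09495945  0.23526657] [ 7.15387807e-01  6.98727612e-01 -5.76350434e-05 -7.95218327e-05] [ 0.61848834 -0.08138346 -1.93282476] 0.11540612408961314
```

View pics/g.png

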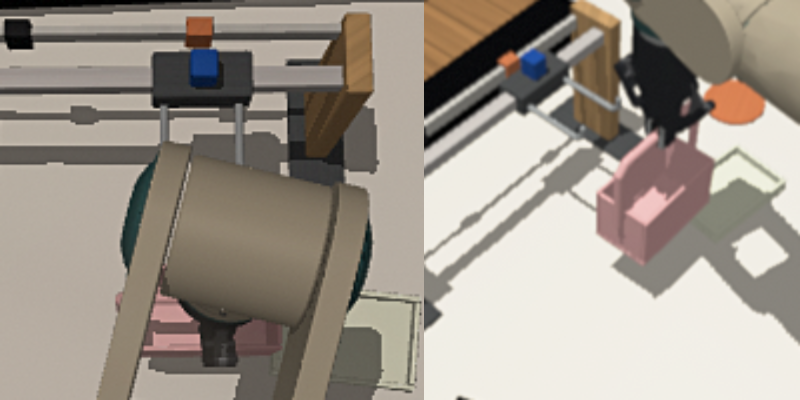

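The picture shows the caddy level in front of the hook, square to the rail (side crop: bar about (660,140), cup (655,200)). It is clear of the tray. Moving in over the tips.

>>> move_arm([
  [0.5, 0, 0.3, 0, 0],
  [1.5, 0, 0, 0, 0],
  [2, 0, 0, 0, 0],
  [2, 0, 0, 0, 0],
  [2, -0.1, 0, 0, 0],
])

```text
time_s: 11.85
ee_pos: [0.5486, -0.096, 0.2386]
tcp_rot: [0.715, 0.699, 0.0, 0.0]
contact_force: [-0.5, 0.2, -1.2]
opening: 0.113
finger_force: 58.6
```

>>> move_arm([
  [2, 0, 0, 0, 0],
  [2, 0, 0, 0, 0],
  [1, 0, 0, 0, 0],
  [0.4, 0, 0, 0, 0],
  [0, 0, 0, 0, 0],
])

```text
time_s: 12.48
ee_pos: [0.6017, -0.0961, 0.2384]
tcp_rot: [0.716, 0.699, -0.0, 0.0]
contact_force: [-0.5, 0.1, -2.4]
opening: 0.118
finger_force: 58.6
```

>>> move_arm([
  [0, 0, -0.5, 0, 0],
  [0, 0, -1, 0, 0],
  [0, 0, -1, 0, 0],
  [0, 0, -0.6, 0, 0],
  [0, 0, 0, 0, 0],
])

```text
time_s: 13.1
ee_pos: [0.6015, -0.096, 0.2065]
tcp_rot: [0.716, 0.699, -0.0, -0.001]
contact_force: [0.2, -0.1, -1.2]
opening: 0.119
finger_force: 58.5
```

>>> move_arm([
  [0, 0, -0.3, 0, 0],
  [0, 0, -0.3, 0, 0],
  [0, 0, -0.2, 0, 0],
  [0, 0, -0.1, 0, 0],
  [0, 0, 0, 0, 0],
])

```text
time_s: 13.72
ee_pos: [0.6018, -0.0961, 0.1983]
tcp_rot: [0.716, 0.699, -0.0, -0.0]
contact_force: [0.1, 0.6, -0.5]
opening: 0.118
finger_force: 58.6
```

>>> move_arm([
  [0, 0, -0.1, 0, 0],
  [0, 0, 0, 0, 0],
  [0, 0, -0.1, 0, 0],
  [0, 0, 0, 0, 0],
  [0, 0, 0, 0, 0],
])

```text
time_s: 14.35
ee_pos: [0.6018, -0.0961, 0.1963]
tcp_rot: [0.716, 0.699, 0.0, 0.0]
contact_force: [-0.3, 0.1, -1.5]
opening: 0.112
finger_force: 58.6
```

>>> move_arm([
  [0, 0, -0.1, 0, 0],
  [0, 0, 0, 0, 0],
  [0, 0, -0.1, 0, 0],
  [0, 0, 0, 0, 0],
  [0, 0, 0, 0, 0],
])

```text
time_s: 14.98
ee_pos: [0.602, -0.0961, 0.1953]
tcp_rot: [0.716, 0.699, 0.0, 0.001]
contact_force: [-1.9, 0.9, 5.3]
opening: 0.116
finger_force: 59.3
```

```bash
python3 - <<'E'
from h import *
for i in range(3):
    S=read_camera("side"); s=telemetry.read_state();print(s["ee_pos"],s["contact_force"],s["moment"])
E
```

```text
[ 0.60198928 -0.09614124  0.19535613] [-1.59104514  0.51096854  5.08448038] [ 0.06628306  0.3991242  -0.00370588]
[ 0.60198763 -0.09612617  0.19537768] [-2.2599137   0.56808309  5.51658827] [ 0.07396315  0.34457559 -0.05110366]
[ 0.60199032 -0.09611861  0.19536413] [-2.63115624  0.40423648  5.96229774] [ 1.14418470e-01  3.85697829e-01 -1.36885797e-04]
```

The bar is resting on the prongs (about +5.5 N). Ease the load and let go part way.

>>> move_arm([
  [0, 0, 0.1, 0, 0],
  [0, 0, 0, 0, 0.16],
  [0, 0, 0, 0, 0.22],
  [0, 0, 0, 0, 0.3],
  [0, 0, 0, 0, 0.4],
])

```text
time_s: 15.75
ee_pos: [0.6018, -0.0961, 0.1952]
tcp_rot: [0.716, 0.699, -0.0, -0.0]
contact_force: [-0.4, 0.6, 0.1]
opening: 0.4
finger_force: 0.0
```

>>> move_arm([
  [0, 0, 0, 0, 0.42],
  [0, 0, 0, 0, 0.42],
  [0, 0, 0, 0, 0.42],
  [0, 0, 0, 0, 0.42],
  [0, 0, 0, 0, 0.42],
])

```text
time_s: 16.38
ee_pos: [0.6018, -0.0961, 0.1953]
tcp_rot: [0.716, 0.699, 0.0, 0.0]
contact_force: [-1.1, -0.3, -0.6]
opening: 0.419
finger_force: 0.0
```

>>> move_arm([
  [0, 0, 0.5, 0, 0.42],
  [0, 0, 1, 0, 0.42],
  [0, 0, 2, 0, 0.42],
  [0, 0, 3, 0, 0.42],
  [0, 0, 3, 0, 0.42],
])

```text
time_s: 17.0
ee_pos: [0.6018, -0.0961, 0.2921]
tcp_rot: [0.716, 0.699, 0.0, 0.0]
contact_force: [-0.3, -0.7, 0.4]
opening: 0.419
finger_force: 0.0
```

>>> move_arm([
  [-3, 3, 2, 0, 0.42],
  [-5, 4, 0, 0, 0.42],
  [-5, 4, 0, 0, 0.42],
  [-5, 4, 0, 0, 0.42],
  [-3, 3, 0, 0, 0.42],
])

```text
time_s: 17.62
ee_pos: [0.3936, 0.0821, 0.3117]
tcp_rot: [0.715, 0.699, 0.001, 0.001]
contact_force: [0.0, 0.2, 0.2]
opening: 0.422
finger_force: 0.0
```

```bash
python3 - <<'E'
from h import *
I=read_camera("top");S=read_camera("side");cv2.imwrite("pics/i.png",np.hstack([cv2.resize(I[120:260,310:420],(393,500),interpolation=cv2.INTER_CUBIC),cv2.resize(S[140:290,230:350],(400,500),interpolation=cv2.INTER_CUBIC)]))
for k in range(3):
    S=read_camera("side");I=read_camera("top")
    for n,X in(("s",S),("t",I)):print(n,[(cv2.boundingRect(c),cv2.minAreaRect(c)[0]) for c in blobs(X,(165,30,60),(179,255,255),(230,130,430,300),40)[:2]])
print(telemetry.read_state()["time_s"])
E
```

```text
s []
t []
s []
t []
s []
t []
18.025
```

View pics/i.png

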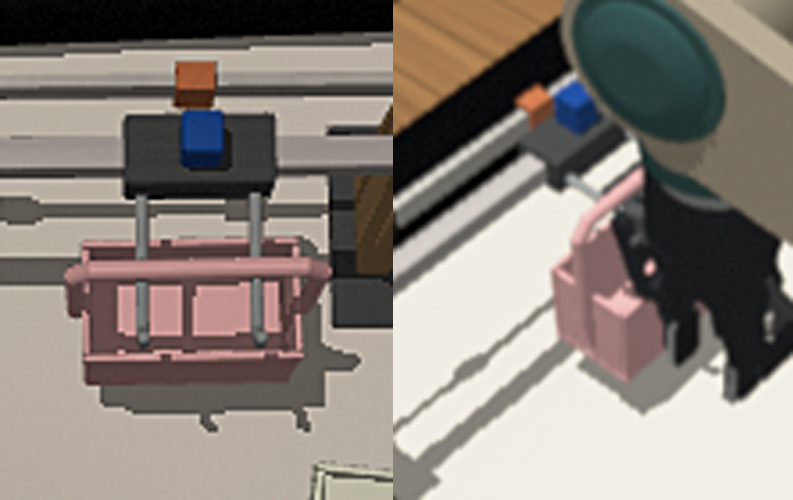

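The caddy hangs over both prongs (bar at top crop (200,268), behind the tips at (143,338) and (259,338)). The hook is still at the copper clip. I move away and let it settle.

>>> move_arm([
  [-2, 5, 2, 0, 0.42],
  [0, 5, 0, 0, 0.42],
  [0, 5, 0, 0, 0.42],
  [0, 0, 0, 0, 0.42],
  [0, 0, 0, 0, 0.42],
])

```text
time_s: 18.65
ee_pos: [0.3759, 0.2305, 0.33]
tcp_rot: [0.716, 0.698, -0.001, 0.0]
contact_force: [-0.2, -0.7, -0.1]
opening: 0.422
finger_force: 0.0
```

>>> move_arm([
  [0, 0, 0, 0, 0.42],
  [0, 0, 0, 0, 0.42],
  [0, 0, 0, 0, 0.42],
  [0, 0, 0, 0, 0.42],
  [0, 0, 0, 0, 0.42],
])

```text
time_s: 19.27
ee_pos: [0.3754, 0.231, 0.3304]
tcp_rot: [0.716, 0.699, 0.0, 0.0]
contact_force: [-0.5, -0.6, -0.2]
opening: 0.418
finger_force: 0.0
```

```bash
python3 - <<'E'
from h import *
f=[read_camera("top") for _ in range(12)]
c=[x[170:240,320:410].astype(int) for x in f]
print([int((abs(x-c[0]).max(2)>40).sum()) for x in c], telemetry.read_state()["time_s"])
# tray/remote/coaster versus the first picture
a=cv2.imread("pics/top0.png").astype(int);d=abs(f[-1].astype(int)-a).max(2)>40
for n,(x0,y0,x1,y1) in dict(tray=(390,245,465,300),remote=(215,248,262,325),coaster=(465,208,515,256)).items(): print(n,d[y0:y1,x0:x1].mean())
E
```

```text
[0, 0, 0, 0, 0, 0, 0, 0, 0, 0, 0, 0] 19.875
tray 0.0
remote 0.0
coaster 0.0
```

```bash
python3 -c "
from rig import workorder
print(workorder.hand_in())"
```

```text
the job is handed in; nothing more can be done
None
```

The job is handed in at about 20 s: the hook sits within about 2 mm of the copper clip, the pink caddy hangs still over both prongs, and the tray, remote and coaster have not moved.

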